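# Load the capacitor test rack in reverse order

### The arm

A 6-joint arm with a two-finger parallel gripper is mounted at the origin on the work surface. World frame = base frame: x ahead of the robot, y to its left, z up, the work surface at z = 0. Lengths are in m, angles in rad, forces in N, time in s.
With the tool pointing down it reaches from about 0.425 to 0.95 m from the base axis. Payload 3.5 kg.
Tool frame: the origin (TCP) lies on the centre line of the jaws, within the pads' length; the fingertips stand 14 mm ahead of it and the grasp point (between the pads) lies 5 mm behind it (ctrl.finger_overhang is the distance from the TCP to the fingertips, in m); z points along the fingers, y is the line along which they close (so a half turn about z gives the same grasp; the last joint's range is limited). The gripper opens to 85 mm and grips with 20 to 120 N. Pads are 22 mm wide; open, the fingers measure 114 mm over their backs; the gripper's body (76 mm by 85 mm) begins 54 mm behind the grasp point. The pads swing forward as they close: fully open they stand 13 mm farther back than shut.
Start: joints at [1.109, 0.286, 1.577, -0, 1.279, -0.15], TCP at [0.207, 0.642, 0.245] pointing down, gripper open.
Joint ranges: [-2.77, 2.77], [-0.9, 2.22], [0.21, 2.48], [-1.53, 4.67], [0.24, 2.81], [-2.84, 2.84]. Speed limits (rad/s): [2.79, 2.79, 3.14, 3.14, 3.14, 3.14].

### API

Orientations are given as a unit quaternion [x, y, z, w].
In Python, from plant import ctrl gives the robot as it stands.
- The arm moves only by the tool send_rows, never from a script. Its argument "moves" is text: rows parted by semicolons, each of 7 numbers parted by spaces: the turn, a rotation vector about the tool's x, y, z in units of 360 degrees (1.0 is 360 degrees), then the shift along the tool's x, y, z in units of 20 cm (1.0 is 20 cm), then the gripper's target within -1 to 1 (fully open at 1, half-way at 0, shut at -1). A call has 1 to 12 rows; each row is the pose to reach, as a shift and turn from the pose commanded when the call began, along the tool's axes at that moment, turning the shorter way round; what a row does not reach only later rows make up. A row lasts 1/8 s, in which the tool goes at most 62.5 mm and 10.7 degrees, less where a joint would pass 70% of its speed; a pose out of reach is approached as far as the arm can. A call with a number of a shift or a turn outside -1 to 1 is refused whole. A call with a gripper value outside its range is refused whole. The fingers move at their own pace and stop on an object; "newtons" is the grip in N (left out, the last holds). Time passes only in rows, so rows that repeat a pose let the fingers close. It gives the time, the measured TCP pose, the force, the opening and the grip force at its end, in the units of the state.
- ctrl.get_state(): the state, without advancing time (a new reading comes with each control period).
- ctrl.read_camera(name): name is "scene" or "top"; returns a dict with "image" (480x640x3 uint8, red, green, blue), "fovy" (degrees; the focal length in pixels is half the picture's height over the tangent of half this angle, whatever the lens; pixels are square), "cx", "cy" (the principal point, pixels), "extrinsics" (4x4, takes a point from camera to world coordinates). Camera axes: x right, y up, looking along -z (the intrinsics and any distortion apply to the point x, -y, -z); pixel columns grow to the right and rows downward; lengths in m; the calibration is good to about 2 mm. A picture is of the moment at which its call begins. There is no depth.
- ctrl.sign_off(): hands the job in; it is judged then, once.
The state is a dict: "time": time; "qpos": joint angles; "dq": joint speeds; "joint_efforts": joint torques, N m; "eef_pos": TCP position; "tcp_rot": TCP orientation; "contact_force": force on the tool from outside, world axes, zero at the start; "wrist_torque": the same for the moment, N m; "opening": opening from 0.0 (shut) to 1.0 (fully open); "finger_force": force on a finger pad.
Only numpy, scipy, OpenCV 4.12 (cv2) and the standard library are available. Lean on these libraries where they do the work, as an engineer would, in place of code of your own. Each camera call takes 0.05 s, during which the arm holds its last target. There are 200 camera calls.

### The job

Move the four motor capacitors from the wooden rack into the steel test rack, one in each pocket, in reverse order: the one at the left end of the wooden rack goes to the right end of the steel rack, and so on along the row. Leave each standing upright on the floor of its pocket, let go and at rest; do not tip any of them over on the way, and do not shift the yellow jar.

Things in the scene. Friction and masses are not known exactly. Their poses are not given: they have to be found in the camera images.
- cap_red_center (a point): Centre (half-way up, on the axis) of the red motor capacitor: an upright aluminium can, 42 mm in diameter and 70 mm tall, about 0.15 kg, with a red top and a red band round it; two 6 mm terminal tabs stick up from the top. Loose. The point is 35 mm above the can's underside; z is the can's axis.
- cap_yellow_center (a point): Centre (half-way up, on the axis) of the yellow motor capacitor: an upright aluminium can, 42 mm in diameter and 70 mm tall, about 0.15 kg, with a yellow top and a yellow band round it; two 6 mm terminal tabs stick up from the top. Loose. The point is 35 mm above the can's underside; z is the can's axis.
- cap_green_center (a point): Centre (half-way up, on the axis) of the green motor capacitor: an upright aluminium can, 42 mm in diameter and 70 mm tall, about 0.15 kg, with a green top and a green band round it; two 6 mm terminal tabs stick up from the top. Loose. The point is 35 mm above the can's underside; z is the can's axis.
- cap_blue_center (a point): Centre (half-way up, on the axis) of the blue motor capacitor: an upright aluminium can, 42 mm in diameter and 70 mm tall, about 0.15 kg, with a blue top and a blue band round it; two 6 mm terminal tabs stick up from the top. Loose. The point is 35 mm above the can's underside; z is the can's axis.
- cradle_red: Fixed plywood cradle on the dark wooden rack where the red can stands at first (all four look alike): open box 66 x 66 mm, inside 58 x 58, 14 high, floor 4. Origin: centre of its underside, 12 mm above the table; the can's centre starts at 51 mm. The cradles form a row, 68 mm apart, along their y axis (to the robot's left, turned up to 0.25 rad) and stay, showing the starting order.
- cradle_yellow: Fixed plywood cradle on the dark wooden rack where the yellow can stands at first (all four look alike): open box 66 x 66 mm, inside 58 x 58, 14 high, floor 4. Origin: centre of its underside, 12 mm above the table; the can's centre starts at 51 mm. The cradles form a row, 68 mm apart, along their y axis (to the robot's left, turned up to 0.25 rad) and stay, showing the starting order.
- cradle_green: Fixed plywood cradle on the dark wooden rack where the green can stands at first (all four look alike): open box 66 x 66 mm, inside 58 x 58, 14 high, floor 4. Origin: centre of its underside, 12 mm above the table; the can's centre starts at 51 mm. The cradles form a row, 68 mm apart, along their y axis (to the robot's left, turned up to 0.25 rad) and stay, showing the starting order.
- cradle_blue: Fixed plywood cradle on the dark wooden rack where the blue can stands at first (all four look alike): open box 66 x 66 mm, inside 58 x 58, 14 high, floor 4. Origin: centre of its underside, 12 mm above the table; the can's centre starts at 51 mm. The cradles form a row, 68 mm apart, along their y axis (to the robot's left, turned up to 0.25 rad) and stay, showing the starting order.
- steel_rack: Fixed steel tray on the table, 74 mm (x) by 284 (y), 18 high, walls and floor 5; three dividers make a row of four pockets, 64 x 64 mm inside, centred at y = -103.7, -34.6, 34.6, 103.7 mm, x = 0. Origin: centre of its underside. y: to the robot's left, turned up to 0.25 rad. A seated can's centre is 40 mm above the table. Flat black strip on its far side. Left or right of the wooden rack.
- jar_center (a point): Centre of a loose yellow jar of small parts with an orange lid, a bystander: 76 mm in diameter, 91 mm tall, standing on the table beyond the racks; the point is 45.5 mm above the table.

How it is judged:
By the outcome, as a careful person would: the job done as asked, in the order asked, and still so for the second after the job is handed in, with the robot touching nothing.
It also fails if it takes over 109 s, if anything falls off the work surface, if the arm or the gripper's body presses on something with over 40 N, if the wrist force passes 120 N, or if a joint passes its speed limit or range.

## Working session

There is one attempt and no reset: what is moved stays moved. The work goes in short steps, Python scripts to look and compute and a tool call to move; the robot and the scene stay as the last step left them, time stands still between calls to the robot, and variables do not carry over. Pictures are saved under pics/ and viewed, at most 14 in all, crops included, and the job is handed in when it is done.

Besides the shell and the picture viewer there is one more tool, called as a command line: name --argument value ..., lists and objects as JSON in quotes. send_rows: Moves the arm, as the interface text tells. Its arguments: {"type":"object","properties":{"moves":{"type":"string"},"newtons":{"type":"number"}},"required":["moves"]}

```bash
mkdir -p pics; ls; python3 - <<'E'
from plant import ctrl
import cv2
for n in("top","scene"):
    c=ctrl.read_camera(n); cv2.imwrite(f"pics/{n}0.png",c["image"][:,:,::-1]); print(n,{k:v for k,v in c.items() if k!="image"})
print(ctrl.get_state(), ctrl.finger_overhang)
E
```

```text
pics
top {'fovy': 44.94545280508885, 'cx': 323.5382382045476, 'cy': 240.7225826288332, 'extrinsics': array([[ 5.46861324e-02,  9.76421880e-01, -2.08829449e-01,
         4.03225989e-01],
       [-9.98495800e-01,  5.43026592e-02, -7.57349591e-03,
         1.12958521e-03],
       [ 3.94506729e-03,  2.08929493e-01,  9.77922749e-01,
         1.14867435e+00],
       [ 0.00000000e+00,  0.00000000e+00,  0.00000000e+00,
         1.00000000e+00]])}
scene {'fovy': 52.685376090883715, 'cx': 325.04713573477784, 'cy': 241.10046849638098, 'extrinsics': array([[-0.34211275, -0.81593109,  0.46606364,  0.98111725],
       [ 0.93965182, -0.29513636,  0.17305778,  0.1369933 ],
       [-0.0036509 ,  0.49714282,  0.86766104,  0.70618305],
       [ 0.        ,  0.        ,  0.        ,  1.        ]])}
{'time': 0.1, 'qpos': array([ 1.10901015e+00,  2.87115315e-01,  1.57803191e+00,  2.08051403e-05,
        1.27862271e+00, -1.49975608e-01]), 'dq': array([-0.00015612, -0.0001828 , -0.00422125,  0.00038489,  0.00196035,
        0.00230825]), 'joint_efforts': array([ 5.86723741e-05, -4.07294869e+01, -2.93699098e+01, -1.83305483e-04,
        3.38269558e-03, -7.17167552e-07]), 'eef_pos': array([0.20677349, 0.64195192, 0.24405927]), 'tcp_rot': array([ 1.55277347e-01,  9.87870316e-01, -1.03510884e-03, -3.37321971e-04]), 'contact_force': array([-0.28581583,  0.25634891,  0.35517212]), 'wrist_torque': array([ 0.06166604, -0.0205349 ,  0.02296099]), 'finger_force': 0.0, 'opening': 0.9986374700324054} 0.014
```

View pics/top0.png

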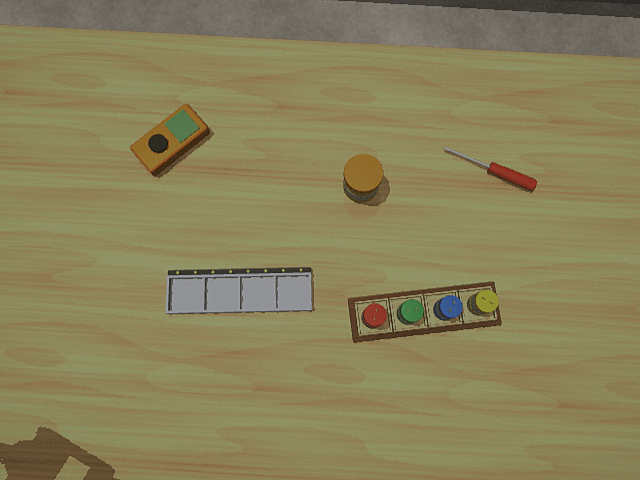

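View pics/scene0.png

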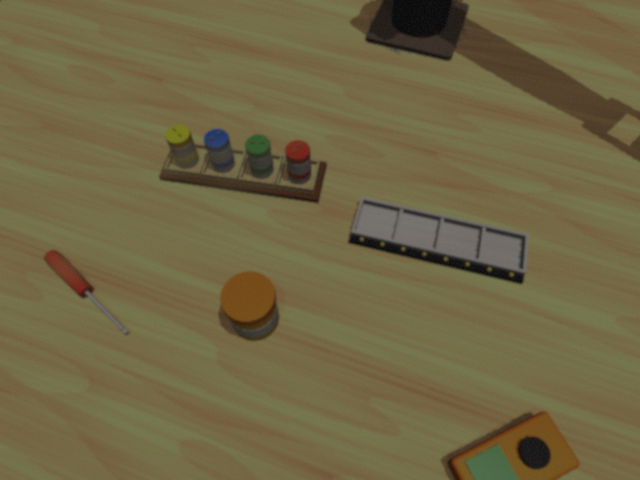

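The top view shows the steel rack on the left at about (168–312, 270–313). The wooden rack holds, left to right, red (375,316), green (412,311), blue (451,307) and yellow (487,301). The jar is at (363,174). The scene view agrees with this order.

```bash
cat > h.py <<'E'
import numpy as np, cv2
from scipy.spatial.transform import Rotation as R
from plant import ctrl
def ray(c,uv,z):
    f=240/np.tan(np.radians(c["fovy"]/2)); E=c["extrinsics"]
    d=E[:3,:3]@np.array([(uv[0]-c["cx"])/f,-(uv[1]-c["cy"])/f,-1]); o=E[:3,3]
    return o+d*(z-o[2])/d[2]
def proj(c,p):
    f=240/np.tan(np.radians(c["fovy"]/2)); E=c["extrinsics"]
    q=E[:3,:3].T@(np.asarray(p)-E[:3,3]); return np.array([c["cx"]+f*q[0]/-q[2],c["cy"]-f*q[1]/-q[2]])
HUE={"red":(175,8),"yellow":(22,34),"green":(45,90),"blue":(105,130)}
def mask(c,col):
    h=cv2.cvtColor(c["image"],cv2.COLOR_RGB2HSV); a,b=HUE[col]; H,S,V=cv2.split(h)
    m=((H>=a)&(H<=b)) if a<b else ((H>=a)|(H<=b))
    return (m&(S>140)&(V>60)).astype(np.uint8)
def blobs(m,mn=60):
    n,l,s,ce=cv2.connectedComponentsWithStats(m); return [(s[i],ce[i].round(1)) for i in range(1,n) if s[i,4]>mn]
E
python3 - <<'E'
from h import *
for n in("top","scene"):
    c=ctrl.read_camera(n)
    for col in HUE:
        for s,ce in blobs(mask(c,col)):
            if s[4]<1500: print(n,col,s,ce,ray(c,ce,.086).round(4))
    h=cv2.cvtColor(c["image"],cv2.COLOR_RGB2HSV)
    m=((h[...,1]<60)&(h[...,2]>90)).astype(np.uint8)
    for s,ce in blobs(m,200):
        if s[4]<9000: print(n,"pale",s,ce,ray(c,ce,.005).round(4))
c=ctrl.read_camera("top")["image"]
a=cv2.resize(c[255:350,155:320],None,fx=4.8,fy=4.8,interpolation=2);b=cv2.resize(c[275:345,340:505],None,fx=4.8,fy=2.9*0+2.9,interpolation=2)
cv2.imwrite("pics/crop.png",np.vstack([a[:380],b])[:,:,::-1])
E
```

```text
top red [488 162  49  28 532] [512.7 175.9] [ 0.7775 -0.3466  0.086 ]
top red [364 303  23  24 396] [374.8 314.6] [ 0.4978 -0.0915  0.086 ]
top yellow [475 289  24  24 414] [486.4 300.8] [ 0.5342 -0.2951  0.086 ]
top blue [440 296  22  22 368] [450.7 306.2] [ 0.5207 -0.2297  0.086 ]
top pale [ 165  272  147   42 5215] [239.4 292.7] [0.5333 0.1703 0.005 ]
scene red [286 141  24  20 371] [297.3 150.8] [ 0.5021 -0.0886  0.086 ]
scene red [ 45 251  46  45 631] [ 67.2 272.6] [ 0.8216 -0.3145  0.086 ]
scene yellow [165 125  26  22 409] [177.7 134.7] [ 0.538  -0.2917  0.086 ]
scene blue [205 130  22  16 212] [215.7 137.6] [ 0.522  -0.2283  0.086 ]
scene pale [ 351  197  178   76 5628] [439.  234.7] [0.5278 0.1728 0.005 ]
scene pale [ 86 291  42  43 225] [106.6 312.7] [ 0.8383 -0.2757  0.005 ]
```

View pics/crop.png

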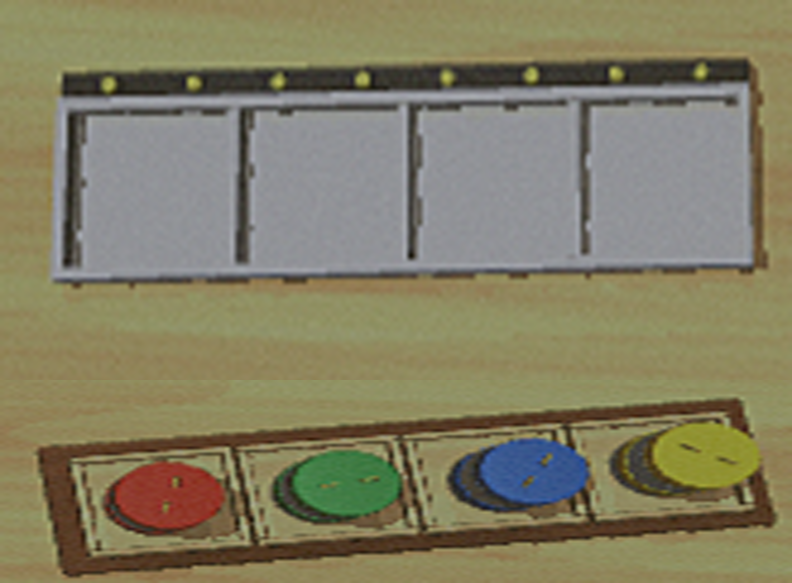

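The crop shows the steel rim corners at roughly TL (168,275), TR (311,272.5), BL (166.5,313) and BR (311.5,311). The cans sit visibly off-centre in their cradles, leaning away from the camera in view only. Next I'll fit the rack pose and refine the cans using both cameras.

```bash
cat >> h.py <<'E'
HUE["green"]=(50,90)
def cans(c,z=.086,smin=100):
    h=cv2.cvtColor(c["image"],cv2.COLOR_RGB2HSV)
    o={}
    for col,(a,b) in HUE.items():
        H,S,V=cv2.split(h); m=((H>=a)&(H<=b)) if a<b else ((H>=a)|(H<=b))
        m=(m&(S>(smin if col=="green" else 140))&(V>50)).astype(np.uint8)
        o[col]=[(int(s[4]),tuple(int(v) for v in s[:4]),ray(c,ce,z).round(4)[:2]) for s,ce in blobs(m) if s[4]<700 and s[3]<34]
    return o
E
python3 - <<'E'
from h import *
from scipy.optimize import least_squares
C={n:ctrl.read_camera(n) for n in("top","scene")}
for n in C:
    o=cans(C[n]); print(n,o["green"])
    h=cv2.cvtColor(C[n]["image"],cv2.COLOR_RGB2HSV)
    m=((h[...,1]<60)&(h[...,2]>90)).astype(np.uint8); m=cv2.morphologyEx(m,cv2.MORPH_CLOSE,np.ones((9,9)))
    k=max([k for k in cv2.findContours(m,0,2)[0] if cv2.contourArea(k)<12000],key=cv2.contourArea)
    print(cv2.approxPolyDP(k,5,True).reshape(-1,2).tolist()); C[n]["k"]=k
# rim corners: (x,y) far-left, far-right, near-left, near-right
L=[(.037,.142),(.037,-.142),(-.037,.142),(-.037,-.142)]
px={"top":[(168,275.4),(310.8,272.6),(166.5,312.5),(311.3,310.8)]}
def order(n,p):
    pts=cv2.approxPolyDP(C[n]["k"],5,True).reshape(-1,2).astype(float)
    return pts
def pred(n,v):
    c,s=np.cos(v[2]),np.sin(v[2]); return np.array([proj(C[n],(v[0]+c*a-s*b,v[1]+s*a+c*b,.018)) for a,b in L])
v0=[.533,.17,0]
r=least_squares(lambda v:(pred("top",v)-px["top"]).ravel(),v0); print("top",r.x.round(4),r.fun.round(1))
P=order("scene",0); q=pred("scene",r.x); print("scene pred",q.round(1).tolist())
nn=np.array([P[np.argmin(((P-a)**2).sum(1))] for a in q])
r2=least_squares(lambda v:(pred("scene",v)-nn).ravel(),v0); print("scene",r2.x.round(4),r2.fun.round(1))
E
```

```text
top [(391, (401, 300, 23, 23), array([ 0.5093, -0.1588]))]
[[310, 272], [167, 275], [165, 313], [310, 310]]
scene [(282, (246, 136, 23, 18), array([ 0.5127, -0.156 ]))]
[[360, 199], [351, 231], [525, 272], [526, 233]]
top [0.5319 0.1687 0.0706] [-0.8 -0.4  0.9  0.2 -0.9  0.3  0.8 -0.3]
scene pred [[523.4, 272.5], [348.8, 230.4], [526.9, 233.6], [359.5, 195.1]]
scene [0.5328 0.1706 0.0903] [ 0.  -0.1 -1.3  1.6  1.6 -0.1 -0.4 -2. ]
```

```bash
cat >> h.py <<'E'
def plan(*T):
    "targets (x,y,z,psi) -> turn z, shift xyz in move units, from the present pose"
    s=ctrl.get_state(); R0=R.from_quat(s["tcp_rot"]).as_matrix(); p=s["eef_pos"]
    print("t %.2f pos %s psi %.3f tilt %s F %s open %.3f grip %.1f"%(s["time"],p.round(4),np.arctan2(R0[1,1],R0[0,1]),R0[:2,2].round(3),s["contact_force"].round(1),s["opening"],s["finger_force"]))
    for x,y,z,ps in T:
        G=np.array([[-np.sin(ps),np.cos(ps),0],[np.cos(ps),np.sin(ps),0],[0,0,-1]])
        G=G.copy(); G[:,0]=np.cross(G[:,1],G[:,2])
        v=R.from_matrix(R0.T@G).as_rotvec()/2/np.pi; d=R0.T@(np.array([x,y,z])-p)/.2
        print(v.round(4),d.round(3))
E
python3 - <<'E'
from h import *
plan((.32,.50,.23,.8),(.38,.45,.23,.6))
E
```

```text
t 0.35 pos [0.2069 0.6423 0.245 ] psi 1.259 tilt [-0. -0.] F [-0.3  0.3 -0.3] open 0.997 grip 0.0
[-0.0001  0.      0.0731] [-0.756 -0.504  0.075]
[-1.000e-04  0.000e+00  1.049e-01] [-1.119 -0.65   0.075]
```

send_rows --moves "0 0 0.073 -0.75 -0.5 0.1 1;0 0 0.073 -0.75 -0.5 0.1 1;0 0 0.073 -0.75 -0.5 0.1 1;0 0 0.1 -0.95 -0.5 0.1 1;0 0 0.1 -0.95 -0.5 0.1 1" --newtons 40

```text
time: 0.98
eef_pos: [0.3595, 0.4877, 0.2255]
tcp_rot: [0.455, 0.891, 0.0, 0.0]
contact_force: [-0.1, 0.5, -0.0]
opening: 0.998
finger_force: 0.0
```

```bash
python3 - <<'E'
from h import *
plan((.47,.33,.21,.3),(.5,.28,.2,.177))
E
```

```text
t 0.97 pos [0.3595 0.4877 0.2255] psi 0.627 tilt [0.001 0.   ] F [-0.1  0.5 -0. ] open 0.998 grip 0.0
[0.0001 0.     0.052 ] [-0.963 -0.015  0.077]
[0.0001 0.     0.0716] [-1.253 -0.04   0.128]
```

send_rows --moves "0 0 0.052 -0.96 -0.015 0.1 1;0 0 0.072 -0.98 -0.015 0.12 1;0 0 0.072 -0.98 0 0.12 1;0 0 0.072 -1 0 0.12 1;0 0 0.072 -1 0 0.12 1"

```text
time: 1.6
eef_pos: [0.475, 0.3277, 0.2014]
tcp_rot: [0.641, 0.767, 0.0, -0.0]
contact_force: [-0.7, -0.1, 0.5]
opening: 0.997
finger_force: 0.0
```

```bash
python3 - <<'E'
from h import *
plan((.52,.12,.2,.177),(.50,-.09,.2,.177))
E
```

```text
t 1.60 pos [0.475  0.3277 0.2014] psi 0.178 tilt [-0.001  0.001] F [-0.7 -0.1  0.5] open 0.997 grip 0.0
[-0.0001 -0.0001  0.0002] [-1.062  0.037  0.006]
[-0.0001 -0.0001  0.0002] [-2.077 -0.248  0.006]
```

send_rows --moves "0 0 0 -1 0 0 1;0 0 0 -1 0 0 1;0 0 0 -1 0 0 1;0 0 0 -1 0 0 1"

```text
time: 2.1
eef_pos: [0.5107, 0.1299, 0.2019]
tcp_rot: [0.642, 0.767, 0.0, 0.0]
contact_force: [-0.1, 0.5, -0.2]
opening: 1.001
finger_force: 0.0
```

```bash
python3 - <<'E'
from h import *
plan((.50,-.09,.2,.177),(.50,-.09,.058,.177))
E
```

```text
t 2.10 pos [0.5107 0.1299 0.2019] psi 0.178 tilt [0.001 0.   ] F [-0.1  0.5 -0.2] open 1.001 grip 0.0
[ 0.0002 -0.      0.0001] [-1.073 -0.247  0.009]
[ 0.0002 -0.      0.0001] [-1.073 -0.248  0.719]
```

send_rows --moves "0 0 0 -1 -0.25 0 1;0 0 0 -1 -0.25 0 1;0 0 0 -1 -0.25 0 1;0 0 0 -1 -0.25 0 1;0 0 0 -1 -0.25 0 1"

```text
time: 2.72
eef_pos: [0.4972, -0.0741, 0.2015]
tcp_rot: [0.641, 0.767, 0.0, -0.0]
contact_force: [-0.4, 0.1, 0.7]
opening: 0.998
finger_force: 0.0
```

```bash
python3 - <<'E'
from h import *
plan((.50,-.09,.2,.177),(.50,-.09,.058,.177))
E
```

```text
t 2.73 pos [ 0.4972 -0.0741  0.2015] psi 0.179 tilt [0.    0.001] F [-0.4  0.1  0.7] open 0.998 grip 0.0
[ 0.0001 -0.0001  0.0002] [-0.081 -0.     0.008]
[ 0.0001 -0.0001  0.0002] [-0.081 -0.001  0.718]
```

send_rows --moves "0 0 0 -0.08 0 0 1;0 0 0 -0.08 0 0.2 1;0 0 0 -0.08 0 0.4 1;0 0 0 -0.08 0 0.55 1;0 0 0 -0.08 0 0.65 1;0 0 0 -0.08 0 0.72 1;0 0 0 -0.08 0 0.72 1"

```text
time: 3.6
eef_pos: [0.4993, -0.09, 0.0564]
tcp_rot: [0.641, 0.768, -0.0, -0.001]
contact_force: [-0.8, -0.1, -1.4]
opening: 1.003
finger_force: 0.0
```

```bash
python3 - <<'E'
from h import *
C=[ctrl.read_camera(n)["image"] for n in("top","scene")]
a=cv2.resize(C[0][260:360,330:490],None,fx=3.5,fy=3.5);b=cv2.resize(C[1][80:230,200:360],None,fx=1.5*2.333/1,fy=3.5*.6)
cv2.imwrite("pics/g1.png",np.hstack([a[:,:400],cv2.resize(C[1][80:230,230:400],(397,350))])[:,:,::-1])
plan()
E
```

```text
t 3.70 pos [ 0.5004 -0.0907  0.058 ] psi 0.179 tilt [ 0.001 -0.   ] F [-0.2  0.2  0.2] open 1.000 grip 0.0
```

View pics/g1.png

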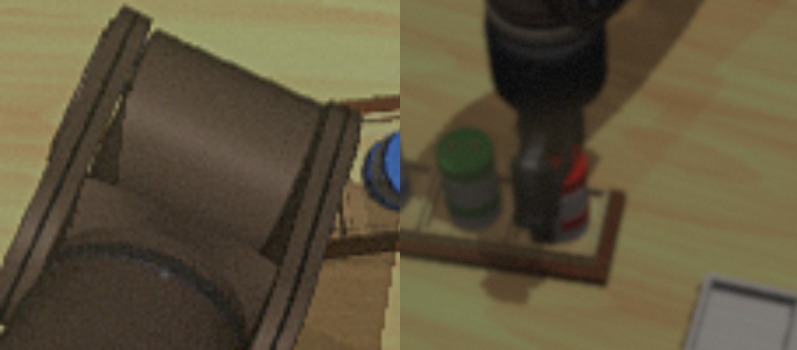

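The top view is hidden by the arm. In the scene view the finger sits about 20 crop pixels left of the red can's axis. That is what parallax predicts, so the jaws straddle the can and I can close.

send_rows --moves "0 0 0 0 0 0 0.4;0 0 0 0 0 0 0.2;0 0 0 0 0 0 0;0 0 0 0 0 0 -0.2;0 0 0 0 0 0 -0.4;0 0 0 0 0 0 -0.4;0 0 0 0 0 0 -0.4;0 0 0 0 0 0 -0.4" --newtons 40

```text
time: 4.7
eef_pos: [0.4993, -0.091, 0.0578]
tcp_rot: [0.641, 0.767, -0.001, -0.001]
contact_force: [-3.4, -0.3, 5.3]
opening: 0.486
finger_force: 40.0
```

send_rows --moves "0 0 0 0 0 -0.1 -0.4;0 0 0 0 0 -0.3 -0.4;0 0 0 0 0 -0.5 -0.4;0 0 0 0 0 -0.7 -0.4;0 0 0 0 0 -0.7 -0.4"

```text
time: 5.32
eef_pos: [0.5019, -0.0915, 0.2008]
tcp_rot: [0.641, 0.767, 0.002, 0.004]
contact_force: [-0.5, -0.2, -2.0]
opening: 0.482
finger_force: 40.8
```

```bash
python3 - <<'E'
from h import *
plan((.5398,.0661,.2,.075),(.5398,.0661,.049,.075))
E
```

```text
t 5.33 pos [ 0.5019 -0.0915  0.2008] psi 0.178 tilt [ 0.008 -0.003] F [-0.5 -0.2 -2. ] open 0.482 grip 40.8
[0.0012 0.0006 0.0164] [0.742 0.326 0.004]
[0.0012 0.0006 0.0164] [0.745 0.32  0.759]
```

send_rows --moves "0 0 0.016 0.2 0.1 0 -0.4;0 0 0.016 0.45 0.2 0 -0.4;0 0 0.016 0.65 0.28 0 -0.4;0 0 0.016 0.74 0.325 0 -0.4;0 0 0.016 0.74 0.325 0 -0.4;0 0 0.016 0.74 0.325 0 -0.4;0 0 0.016 0.74 0.325 0 -0.4"

```text
time: 6.2
eef_pos: [0.5373, 0.0652, 0.197]
tcp_rot: [0.68, 0.733, -0.0, -0.0]
contact_force: [0.5, -0.0, -1.4]
opening: 0.484
finger_force: 40.9
```

```bash
python3 - <<'E'
from h import *
plan((.5398,.0661,.049,.075),(.5398,.0661,.047,.075))
for n in("top","scene"):
    print(cans(ctrl.read_camera(n),.228)["red"])
E
```

```text
t 6.20 pos [0.5373 0.0652 0.197 ] psi 0.076 tilt [-0. -0.] F [ 0.5 -0.  -1.4] open 0.484 grip 40.9
[-0.0001  0.      0.0002] [0.004 0.013 0.74 ]
[-0.0001  0.      0.0002] [0.004 0.013 0.75 ]
[(534, (488, 162, 49, 28), array([ 0.7273, -0.3003]))]
[(113, (397, 128, 10, 20), array([0.5467, 0.0829]))]
```

send_rows --moves "0 0 0 0 0.01 0.15 -0.4;0 0 0 0 0.01 0.35 -0.4;0 0 0 0 0.01 0.5 -0.4;0 0 0 0 0.01 0.62 -0.4;0 0 0 0 0.01 0.69 -0.4;0 0 0 0 0.01 0.71 -0.4;0 0 0 0 0.01 0.73 -0.4;0 0 0 0 0.01 0.74 -0.4;0 0 0 0 0.01 0.74 -0.4"

```text
time: 7.42
eef_pos: [0.5398, 0.0665, 0.0498]
tcp_rot: [0.679, 0.734, 0.0, 0.0]
contact_force: [-0.9, -0.1, -2.3]
opening: 0.486
finger_force: 40.9
```

```bash
python3 - <<'E'
from h import *
plan((.5398,.0661,.049,.075))
c=ctrl.read_camera("scene"); cv2.imwrite("pics/p1.png",cv2.resize(c["image"][100:300,300:560],(780,600))[:,:,::-1])
E
```

```text
t 7.42 pos [0.5398 0.0665 0.0498] psi 0.078 tilt [ 0.001 -0.   ] F [-0.9 -0.1 -2.3] open 0.486 grip 40.9
[0.0001 0.     0.0005] [-0.002 -0.     0.004]
```

View pics/p1.png

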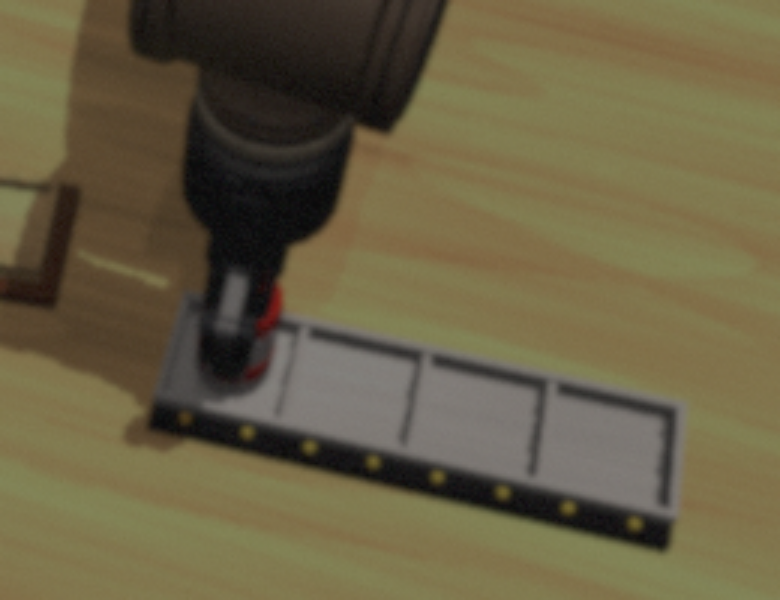

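The red can is over the rightmost pocket, clear of the walls (base around (245,375) in the crop). I'll lower it the last bit and release.

send_rows --moves "0 0 0 0 0 0.005 -0.4;0 0 0 0 0 0.01 -0.4;0 0 0 0 0 0.012 -0.4;0 0 0 0 0 0.012 -0.4"

```text
time: 7.98
eef_pos: [0.5394, 0.0665, 0.0469]
tcp_rot: [0.679, 0.734, 0.0, 0.0]
contact_force: [0.5, -0.1, -1.4]
opening: 0.487
finger_force: 41.0
```

send_rows --moves "0 0 0 0 0 0 0.2;0 0 0 0 0 0 0.6;0 0 0 0 0 0 1;0 0 0 0 0 0 1;0 0 0 0 0 0 1;0 0 0 0 0 -0.15 1;0 0 0 0 0 -0.4 1;0 0 0 0 0 -0.7 1;0 0 0 0 0 -0.75 1;0 0 0 0 0 -0.75 1"

```text
time: 9.22
eef_pos: [0.5397, 0.0665, 0.1976]
tcp_rot: [0.679, 0.734, 0.001, 0.001]
contact_force: [0.2, 0.3, 0.6]
opening: 1.002
finger_force: 0.0
```

```bash
python3 - <<'E'
from h import *
plan((.55,-.05,.2,.177),(.511,-.1574,.2,.177))
for n in("top","scene"):
    o=cans(ctrl.read_camera(n)); print(n,o["red"],cans(ctrl.read_camera(n),.075)["red"])
E
```

```text
t 9.22 pos [0.5397 0.0665 0.1976] psi 0.078 tilt [ 0.002 -0.   ] F [0.2 0.3 0.6] open 1.002 grip 0.0
[ 0.0003  0.0001 -0.0158] [-0.585  0.006 -0.012]
[ 0.0003  0.0001 -0.0158] [-1.105 -0.23  -0.012]
top [(529, (488, 162, 49, 28), array([ 0.7773, -0.3469]))] [(531, (488, 162, 49, 28), array([ 0.7814, -0.35  ]))]
scene [(479, (368, 189, 26, 25), array([0.5509, 0.0698]))] [(488, (368, 189, 26, 25), array([0.5433, 0.0686]))]
```

send_rows --moves "0 0 -0.016 -1 -0.21 0 1;0 0 -0.016 -1 -0.21 0 1;0 0 -0.016 -1 -0.21 0 1;0 0 -0.016 -1 -0.21 0 1;0 0 -0.016 -1 -0.21 0 1"

```text
time: 10.05
eef_pos: [0.5125, -0.1364, 0.1957]
tcp_rot: [0.642, 0.767, -0.0, -0.001]
contact_force: [0.2, -0.1, 0.5]
opening: 1.003
finger_force: 0.0
```

```bash
python3 - <<'E'
from h import *
plan((.511,-.1574,.2,.177),(.511,-.1574,.058,.177))
E
```

```text
t 10.05 pos [ 0.5125 -0.1364  0.1957] psi 0.176 tilt [-0.002  0.002] F [ 0.2 -0.1  0.5] open 1.003 grip 0.0
[-0.0003 -0.0003 -0.0002] [-0.102 -0.026 -0.022]
[-0.0003 -0.0003 -0.0002] [-0.103 -0.025  0.688]
```

send_rows --moves "0 0 0 -0.1 -0.025 0 1;0 0 0 -0.1 -0.025 0 1;0 0 0 -0.1 -0.025 0.2 1;0 0 0 -0.1 -0.025 0.4 1;0 0 0 -0.1 -0.025 0.55 1;0 0 0 -0.1 -0.025 0.64 1;0 0 0 -0.1 -0.025 0.69 1;0 0 0 -0.1 -0.025 0.69 1;0 0 0 -0.1 -0.025 0.69 1"

```text
time: 11.18
eef_pos: [0.5126, -0.1571, 0.0602]
tcp_rot: [0.641, 0.767, 0.0, 0.001]
contact_force: [-0.1, -0.4, 0.3]
opening: 0.999
finger_force: 0.0
```

send_rows --moves "0 0 0 0 0 0 0.4;0 0 0 0 0 0 0.2;0 0 0 0 0 0 0;0 0 0 0 0 0 -0.2;0 0 0 0 0 0 -0.4;0 0 0 0 0 0 -0.4;0 0 0 0 0 0 -0.4;0 0 0 0 0 0 -0.4" --newtons 40

```text
time: 12.18
eef_pos: [0.5112, -0.1569, 0.0593]
tcp_rot: [0.641, 0.767, -0.001, -0.001]
contact_force: [-4.8, -0.1, 6.5]
opening: 0.487
finger_force: 40.0
```

send_rows --moves "0 0 0 0 0 -0.1 -0.4;0 0 0 0 0 -0.3 -0.4;0 0 0 0 0 -0.5 -0.4;0 0 0 0 0 -0.7 -0.4;0 0 0 0 0 -0.7 -0.4;0 0 0 0 0 -0.7 -0.4"

```text
time: 12.92
eef_pos: [0.511, -0.1562, 0.1971]
tcp_rot: [0.641, 0.767, -0.0, -0.001]
contact_force: [-0.2, -0.3, -1.7]
opening: 0.483
finger_force: 40.8
```

```bash
python3 - <<'E'
from h import *
plan((.54,-.02,.2,.1),(.5346,.1350,.2,.075))
E
```

```text
t 12.93 pos [ 0.511  -0.1562  0.1971] psi 0.178 tilt [-0.002  0.001] F [-0.2 -0.3 -1.7] open 0.483 grip 40.8
[-0.0002 -0.0003  0.0124] [ 0.644  0.263 -0.014]
[-0.0002 -0.0003  0.0164] [ 1.412  0.374 -0.013]
```

send_rows --moves "0 0 0.004 0.2 0.06 0 -0.4;0 0 0.01 0.45 0.15 0 -0.4;0 0 0.016 0.7 0.24 0 -0.4;0 0 0.016 0.9 0.3 0 -0.4;0 0 0.016 1 0.35 0 -0.4;0 0 0.016 1 0.37 0 -0.4;0 0 0.016 1 0.37 0 -0.4"

```text
time: 13.8
eef_pos: [0.5485, 0.0529, 0.1971]
tcp_rot: [0.679, 0.734, -0.001, -0.001]
contact_force: [-0.0, -0.2, -2.4]
opening: 0.482
finger_force: 40.8
```

```bash
python3 - <<'E'
from h import *
plan((.5346,.1350,.2,.075),(.5346,.1350,.048,.075))
E
```

```text
t 13.80 pos [0.5485 0.0529 0.1971] psi 0.078 tilt [-0.003 -0.   ] F [-0.  -0.2 -2.4] open 0.482 grip 40.8
[-0.0005 -0.      0.0004] [ 0.415 -0.037 -0.014]
[-0.0005 -0.      0.0004] [ 0.415 -0.035  0.746]
```

send_rows --moves "0 0 0 0.2 -0.02 0 -0.4;0 0 0 0.36 -0.035 0 -0.4;0 0 0 0.415 -0.035 0 -0.4;0 0 0 0.415 -0.035 0 -0.4;0 0 0 0.415 -0.035 0.15 -0.4;0 0 0 0.415 -0.035 0.35 -0.4;0 0 0 0.415 -0.035 0.5 -0.4;0 0 0 0.415 -0.035 0.62 -0.4;0 0 0 0.415 -0.035 0.69 -0.4;0 0 0 0.415 -0.035 0.72 -0.4;0 0 0 0.415 -0.035 0.735 -0.4;0 0 0 0.415 -0.035 0.735 -0.4"

```text
time: 15.3
eef_pos: [0.5362, 0.1354, 0.0526]
tcp_rot: [0.679, 0.734, 0.0, 0.0]
contact_force: [-0.1, 0.2, -1.8]
opening: 0.486
finger_force: 40.8
```

```bash
python3 - <<'E'
from h import *
plan((.5346,.1350,.048,.075))
c=ctrl.read_camera("scene"); cv2.imwrite("pics/p2.png",cv2.resize(c["image"][100:300,300:560],(780,600))[:,:,::-1])
E
```

```text
t 15.30 pos [0.5362 0.1354 0.0526] psi 0.078 tilt [0.001 0.   ] F [-0.1  0.2 -1.8] open 0.486 grip 40.8
[0.0002 0.     0.0004] [-0.001 -0.008  0.023]
```

View pics/p2.png

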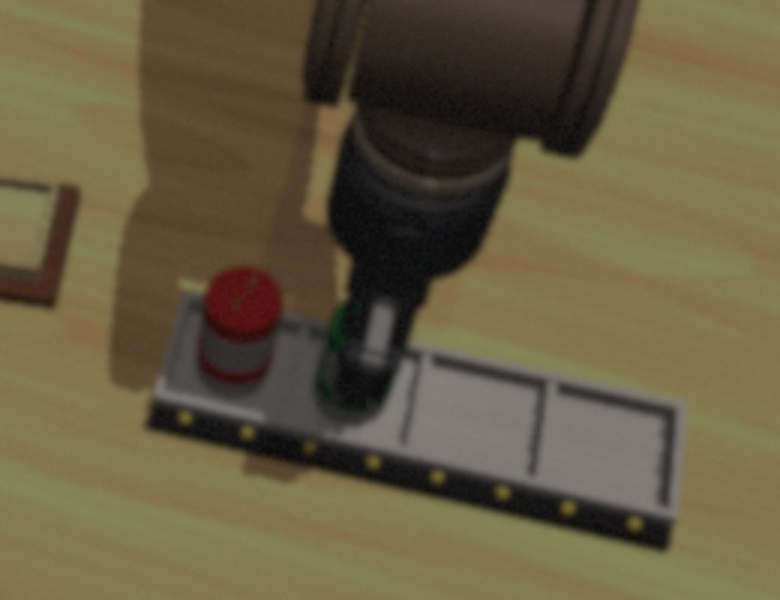

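Red stands upright in the right pocket. Green is over the second pocket with its base around x 320–395 in the crop, between dividers at about 285 and 410. I'll lower and release it.

send_rows --moves "0 0 0 0 0 0.01 -0.4;0 0 0 0 0 0.02 -0.4;0 0 0 0 0 0.027 -0.4;0 0 0 0 0 0.03 -0.4;0 0 0 0 0 0.03 -0.4"

```text
time: 15.98
eef_pos: [0.536, 0.1356, 0.0482]
tcp_rot: [0.679, 0.734, -0.0, -0.0]
contact_force: [-6.0, -1.4, 10.5]
opening: 0.489
finger_force: 41.8
```

send_rows --moves "0 0 0 0 0 0 0.2;0 0 0 0 0 0 0.6;0 0 0 0 0 0 1;0 0 0 0 0 0 1;0 0 0 0 0 0 1;0 0 0 0 0 -0.15 1;0 0 0 0 0 -0.4 1;0 0 0 0 0 -0.7 1;0 0 0 0 0 -0.75 1;0 0 0 0 0 -0.75 1"

```text
time: 17.23
eef_pos: [0.5359, 0.1355, 0.1966]
tcp_rot: [0.679, 0.734, 0.001, 0.001]
contact_force: [0.1, 0.4, -0.9]
opening: 1.001
finger_force: 0.0
```

send_rows --moves "0 0 0 -1 0 -0.75 1;0 0 0 -1 0 -0.75 1;0 0 -0.01 -1 -0.05 -0.75 1;0 0 -0.016 -1 -0.1 -0.75 1;0 0 -0.016 -1 -0.1 -0.75 1"

```text
time: 17.85
eef_pos: [0.5315, -0.0685, 0.347]
tcp_rot: [0.643, 0.766, 0.0, 0.001]
contact_force: [-0.1, -0.1, -0.6]
opening: 0.997
finger_force: 0.0
```

```bash
python3 - <<'E'
from h import *
plan((.5215,-.229,.2,.177))
E
```

```text
t 17.85 pos [ 0.5315 -0.0685  0.347 ] psi 0.173 tilt [ 0.002 -0.001] F [-0.1 -0.1 -0.6] open 0.997 grip 0.0
[ 0.0003  0.0002 -0.0006] [-0.781 -0.189  0.736]
```

send_rows --moves "0 0 0 -0.4 -0.1 0.3 1;0 0 0 -0.78 -0.19 0.6 1;0 0 0 -0.78 -0.19 0.73 1;0 0 0 -0.78 -0.19 0.73 1;0 0 0 -0.78 -0.19 0.73 1;0 0 0 -0.78 -0.19 0.73 1"

```text
time: 18.6
eef_pos: [0.5217, -0.2244, 0.1995]
tcp_rot: [0.641, 0.768, 0.0, -0.001]
contact_force: [0.2, -0.0, 0.5]
opening: 1.002
finger_force: 0.0
```

```bash
python3 - <<'E'
from h import *
plan((.5215,-.229,.058,.177))
o=cans(ctrl.read_camera("scene"),.075);print(o["red"],o["green"])
E
```

```text
t 18.60 pos [ 0.5217 -0.2244  0.1995] psi 0.179 tilt [-0.001  0.001] F [ 0.2 -0.   0.5] open 1.002 grip 0.0
[-0.0001 -0.0002  0.0003] [-0.023 -0.005  0.707]
[(478, (368, 189, 26, 25), array([0.5433, 0.0686]))] [(434, (410, 200, 26, 22), array([0.5388, 0.1352]))]
```

Red and green are both standing where intended. Next is blue.

send_rows --moves "0 0 0 -0.022 -0.005 0 1;0 0 0 -0.022 -0.005 0.2 1;0 0 0 -0.022 -0.005 0.4 1;0 0 0 -0.022 -0.005 0.55 1;0 0 0 -0.022 -0.005 0.65 1;0 0 0 -0.022 -0.005 0.705 1;0 0 0 -0.022 -0.005 0.705 1;0 0 0 -0.022 -0.005 0.705 1"

```text
time: 19.65
eef_pos: [0.5222, -0.2308, 0.0603]
tcp_rot: [0.641, 0.767, 0.0, 0.001]
contact_force: [-0.5, -0.7, 0.4]
opening: 0.998
finger_force: 0.0
```

send_rows --moves "0 0 0 0 0 0 0.4;0 0 0 0 0 0 0.2;0 0 0 0 0 0 0;0 0 0 0 0 0 -0.2;0 0 0 0 0 0 -0.4;0 0 0 0 0 0 -0.4;0 0 0 0 0 0 -0.4;0 0 0 0 0 0 -0.4" --newtons 40

```text
time: 20.65
eef_pos: [0.5212, -0.2305, 0.0594]
tcp_rot: [0.641, 0.767, -0.0, -0.0]
contact_force: [-4.8, 0.4, 5.9]
opening: 0.486
finger_force: 40.3
```

send_rows --moves "0 0 0 0 0 -0.1 -0.4;0 0 0 0 0 -0.3 -0.4;0 0 0 0 0 -0.5 -0.4;0 0 0 0 0 -0.7 -0.4;0 0 0 0 0 -0.7 -0.4;0 0 0 0 0 -0.7 -0.4"

```text
time: 21.4
eef_pos: [0.5209, -0.2298, 0.1983]
tcp_rot: [0.641, 0.767, 0.0, -0.0]
contact_force: [-0.2, -0.2, -1.3]
opening: 0.482
finger_force: 40.7
```

```bash
python3 - <<'E'
from h import *
plan((.54,-.03,.2,.177),(.54,.01,.2,.1))
E
```

```text
t 21.40 pos [ 0.5209 -0.2298  0.1983] psi 0.178 tilt [-0.     0.001] F [-0.2 -0.2 -1.3] open 0.482 grip 40.7
[-0.     -0.0001  0.0002] [ 0.966  0.271 -0.008]
[-0.0001 -0.0001  0.0125] [ 1.163  0.306 -0.008]
```

send_rows --moves "0 0 0 0.2 0.06 0 -0.4;0 0 0 0.45 0.13 0 -0.4;0 0 0 0.7 0.2 0 -0.4;0 0 0.006 0.9 0.25 0 -0.4;0 0 0.012 1 0.27 0 -0.4;0 0 0.016 1 0.27 0 -0.4;0 0 0.016 1 0.27 0 -0.4"

```text
time: 22.28
eef_pos: [0.5383, -0.0242, 0.1975]
tcp_rot: [0.679, 0.734, -0.001, -0.001]
contact_force: [-0.4, 0.1, -0.2]
opening: 0.483
finger_force: 40.7
```

```bash
python3 - <<'E'
from h import *
plan((.5294,.2040,.2,.075))
E
```

```text
t 22.27 pos [ 0.5383 -0.0242  0.1975] psi 0.078 tilt [-0.002  0.   ] F [-0.4  0.1 -0.2] open 0.483 grip 40.7
[-0.0004 -0.0001  0.0004] [ 1.141  0.044 -0.012]
```

send_rows --moves "0 0 0 0.2 0.01 0 -0.4;0 0 0 0.45 0.02 0 -0.4;0 0 0 0.7 0.03 0 -0.4;0 0 0 0.9 0.04 0 -0.4;0 0 0 1 0.044 0 -0.4;0 0 0 1 0.044 0 -0.4;0 0 0 1 0.044 0 -0.4"

```text
time: 23.15
eef_pos: [0.5324, 0.1748, 0.1987]
tcp_rot: [0.68, 0.734, -0.0, 0.0]
contact_force: [0.6, 0.1, -0.3]
opening: 0.482
finger_force: 40.7
```

```bash
python3 - <<'E'
from h import *
plan((.5294,.2040,.048,.075))
E
```

```text
t 23.15 pos [0.5324 0.1748 0.1987] psi 0.077 tilt [-0.    -0.001] F [ 0.6  0.1 -0.3] open 0.482 grip 40.7
[-0.0001  0.0001  0.0002] [ 0.147 -0.004  0.753]
```

send_rows --moves "0 0 0 0.1 -0.005 0 -0.4;0 0 0 0.147 -0.005 0 -0.4;0 0 0 0.147 -0.005 0 -0.4;0 0 0 0.147 -0.005 0.15 -0.4;0 0 0 0.147 -0.005 0.35 -0.4;0 0 0 0.147 -0.005 0.5 -0.4;0 0 0 0.147 -0.005 0.62 -0.4;0 0 0 0.147 -0.005 0.69 -0.4;0 0 0 0.147 -0.005 0.72 -0.4;0 0 0 0.147 -0.005 0.735 -0.4;0 0 0 0.147 -0.005 0.735 -0.4"

```text
time: 24.52
eef_pos: [0.5295, 0.2056, 0.0526]
tcp_rot: [0.679, 0.734, 0.0, 0.0]
contact_force: [0.6, -0.0, -1.2]
opening: 0.485
finger_force: 40.7
```

```bash
python3 - <<'E'
from h import *
plan((.5294,.2040,.048,.075))
c=ctrl.read_camera("scene"); cv2.imwrite("pics/p3.png",cv2.resize(c["image"][100:300,300:560],(780,600))[:,:,::-1])
E
```

```text
t 24.52 pos [0.5295 0.2056 0.0526] psi 0.078 tilt [0.001 0.   ] F [ 0.6 -0.  -1.2] open 0.485 grip 40.7
[ 0.0002 -0.      0.0004] [-0.008 -0.001  0.023]
```

View pics/p3.png

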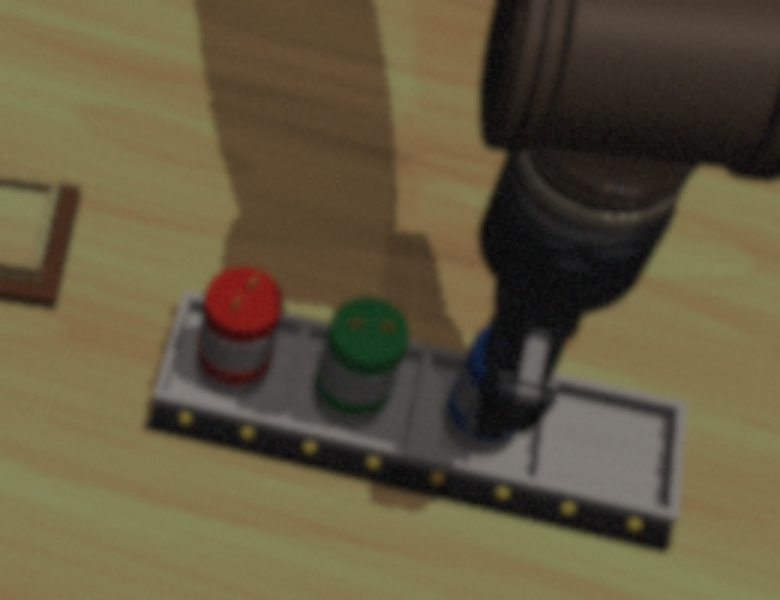

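Red and green stand upright in the first two pockets. Blue is over the third, with its base around x 450–520, between dividers at about 410 and 535. I'll lower it, release and return.

send_rows --moves "0 0 0 0 0 0.01 -0.4;0 0 0 0 0 0.02 -0.4;0 0 0 0 0 0.025 -0.4;0 0 0 0 0 0.028 -0.4;0 0 0 0 0 0.028 -0.4"

```text
time: 25.2
eef_pos: [0.5293, 0.2055, 0.0483]
tcp_rot: [0.679, 0.734, -0.0, -0.0]
contact_force: [-5.2, -1.1, 9.7]
opening: 0.481
finger_force: 41.5
```

send_rows --moves "0 0 0 0 0 0 0.2;0 0 0 0 0 0 0.6;0 0 0 0 0 0 1;0 0 0 0 0 0 1;0 0 0 0 0 0 1;0 0 0 0 0 -0.15 1;0 0 0 0 0 -0.4 1;0 0 0 0 0 -0.7 1;0 0 0 0 0 -0.75 1;0 0 0 0 0 -0.75 1"

```text
time: 26.45
eef_pos: [0.5292, 0.2055, 0.197]
tcp_rot: [0.679, 0.734, 0.001, 0.001]
contact_force: [-0.5, 0.6, -0.4]
opening: 1.002
finger_force: 0.0
```

send_rows --moves "0 0 0 -0.3 0.03 -0.05 1;0 0 0 -0.6 0.05 -0.05 1;0 0 0 -1 0.05 -0.05 1;0 0 0 -1 0.05 -0.05 1;0 0 0 -1 0.05 -0.05 1"

```text
time: 27.08
eef_pos: [0.5535, 0.0063, 0.2042]
tcp_rot: [0.68, 0.733, -0.001, -0.002]
contact_force: [0.4, 0.5, 0.1]
opening: 1.003
finger_force: 0.0
```

send_rows --moves "0 0 0 -0.3 0 0 1;0 0 0 -0.6 0 0 1;0 0 -0.01 -1 0 0 1;0 0 -0.016 -1 0 0 1;0 0 -0.016 -1 0 0 1"

```text
time: 27.7
eef_pos: [0.5701, -0.1917, 0.2052]
tcp_rot: [0.642, 0.767, 0.0, -0.001]
contact_force: [0.6, 0.1, -1.1]
opening: 0.998
finger_force: 0.0
```

```bash
python3 - <<'E'
from h import *
plan((.536,-.2934,.2,.177),(.536,-.2934,.06,.177))
for n in ("top","scene"):
  o=cans(ctrl.read_camera(n),.075);print(n,o["red"],o["green"],o["blue"],cans(ctrl.read_camera(n),.086)["yellow"])
E
```

```text
t 27.70 pos [ 0.5701 -0.1917  0.2052] psi 0.178 tilt [-0.001  0.002] F [ 0.6  0.1 -1.1] open 0.998 grip 0.0
[-0.0002 -0.0003  0.0001] [-0.47  -0.257  0.025]
[-0.0002 -0.0003  0.0001] [-0.472 -0.257  0.725]
top [(553, (488, 162, 49, 28), array([ 0.781 , -0.3503])), (383, (280, 277, 23, 24), array([0.5388, 0.0658]))] [(370, (244, 277, 22, 24), array([0.536 , 0.1331]))] [] []
scene [(477, (368, 189, 26, 25), array([0.5433, 0.0685]))] [(435, (410, 200, 26, 22), array([0.5392, 0.1353]))] [(443, (456, 210, 26, 24), array([0.5337, 0.2068]))] []
```

send_rows --moves "0 0 0 -0.2 -0.1 0 1;0 0 0 -0.4 -0.2 0 1;0 0 0 -0.47 -0.257 0 1;0 0 0 -0.47 -0.257 0.02 1;0 0 0 -0.47 -0.257 0.2 1;0 0 0 -0.47 -0.257 0.4 1;0 0 0 -0.47 -0.257 0.55 1;0 0 0 -0.47 -0.257 0.66 1;0 0 0 -0.47 -0.257 0.725 1;0 0 0 -0.47 -0.257 0.725 1;0 0 0 -0.47 -0.257 0.725 1"

```text
time: 29.28
eef_pos: [0.5369, -0.2943, 0.0625]
tcp_rot: [0.641, 0.767, 0.0, 0.001]
contact_force: [0.2, -0.4, 0.5]
opening: 0.997
finger_force: 0.0
```

send_rows --moves "0 0 0 0 0 0 0.4;0 0 0 0 0 0 0.2;0 0 0 0 0 0 0;0 0 0 0 0 0 -0.2;0 0 0 0 0 0 -0.4;0 0 0 0 0 0 -0.4;0 0 0 0 0 0 -0.4;0 0 0 0 0 0 -0.4" --newtons 40

```text
time: 30.28
eef_pos: [0.5359, -0.2945, 0.0619]
tcp_rot: [0.641, 0.767, -0.0, -0.0]
contact_force: [-4.1, 0.1, 5.6]
opening: 0.486
finger_force: 40.4
```

send_rows --moves "0 0 0 0 0 -0.1 -0.4;0 0 0 0 0 -0.3 -0.4;0 0 0 0 0 -0.5 -0.4;0 0 0 0 0 -0.7 -0.4;0 0 0 0 0 -0.7 -0.4;0 0 0 0 0 -0.7 -0.4"

```text
time: 31.02
eef_pos: [0.5358, -0.2937, 0.2006]
tcp_rot: [0.641, 0.767, 0.0, -0.0]
contact_force: [-0.7, -0.5, -2.3]
opening: 0.486
finger_force: 40.6
```

send_rows --moves "0 0 0 0.2 0.05 0 -0.4;0 0 0 0.45 0.1 0 -0.4;0 0 0 0.7 0.15 0 -0.4;0 0 0.006 0.9 0.2 0 -0.4;0 0 0.012 1 0.2 0 -0.4;0 0 0.016 1 0.2 0 -0.4;0 0 0.016 1 0.2 0 -0.4"

```text
time: 31.9
eef_pos: [0.5396, -0.0907, 0.2001]
tcp_rot: [0.679, 0.734, -0.0, -0.001]
contact_force: [0.4, -0.1, -0.9]
opening: 0.483
finger_force: 40.7
```

send_rows --moves "0 0 0 0.2 0 0 -0.4;0 0 0 0.45 0 0 -0.4;0 0 0 0.7 0 0 -0.4;0 0 0 0.9 0 0 -0.4;0 0 0 1 0 0 -0.4;0 0 0 1 0 0 -0.4;0 0 0 1 0 0 -0.4"

```text
time: 32.78
eef_pos: [0.5248, 0.1079, 0.2011]
tcp_rot: [0.68, 0.734, -0.0, 0.0]
contact_force: [0.7, -0.3, -1.6]
opening: 0.485
finger_force: 40.6
```

```bash
python3 - <<'E'
from h import *
plan((.5242,.2729,.2,.075))
E
```

```text
t 32.77 pos [0.5248 0.1079 0.2011] psi 0.077 tilt [-0.    -0.001] F [ 0.7 -0.3 -1.6] open 0.485 grip 40.6
[-0.0001  0.0001  0.0003] [0.823 0.06  0.005]
```

send_rows --moves "0 0 0 0.2 0.02 0 -0.4;0 0 0 0.45 0.04 0 -0.4;0 0 0 0.7 0.06 0 -0.4;0 0 0 0.82 0.06 0 -0.4;0 0 0 0.82 0.06 0 -0.4;0 0 0 0.82 0.06 0 -0.4"

```text
time: 33.52
eef_pos: [0.5241, 0.2721, 0.2011]
tcp_rot: [0.68, 0.734, -0.0, 0.0]
contact_force: [-0.0, 0.8, -0.7]
opening: 0.486
finger_force: 40.7
```

send_rows --moves "0 0 0 0 0 0.15 -0.4;0 0 0 0 0 0.35 -0.4;0 0 0 0 0 0.5 -0.4;0 0 0 0 0 0.62 -0.4;0 0 0 0 0 0.69 -0.4;0 0 0 0 0 0.72 -0.4;0 0 0 0 0 0.73 -0.4;0 0 0 0 0 0.73 -0.4"

```text
time: 34.52
eef_pos: [0.5243, 0.2737, 0.0562]
tcp_rot: [0.679, 0.734, 0.001, 0.0]
contact_force: [0.1, -0.3, -0.5]
opening: 0.485
finger_force: 40.7
```

```bash
python3 - <<'E'
from h import *
plan((.5242,.2729,.051,.075))
c=ctrl.read_camera("scene"); cv2.imwrite("pics/p4.png",cv2.resize(c["image"][100:300,300:560],(780,600))[:,:,::-1])
E
```

```text
t 34.52 pos [0.5243 0.2737 0.0562] psi 0.078 tilt [0.002 0.   ] F [ 0.1 -0.3 -0.5] open 0.485 grip 40.7
[ 0.0002 -0.      0.0004] [-0.004 -0.001  0.026]
```

View pics/p4.png

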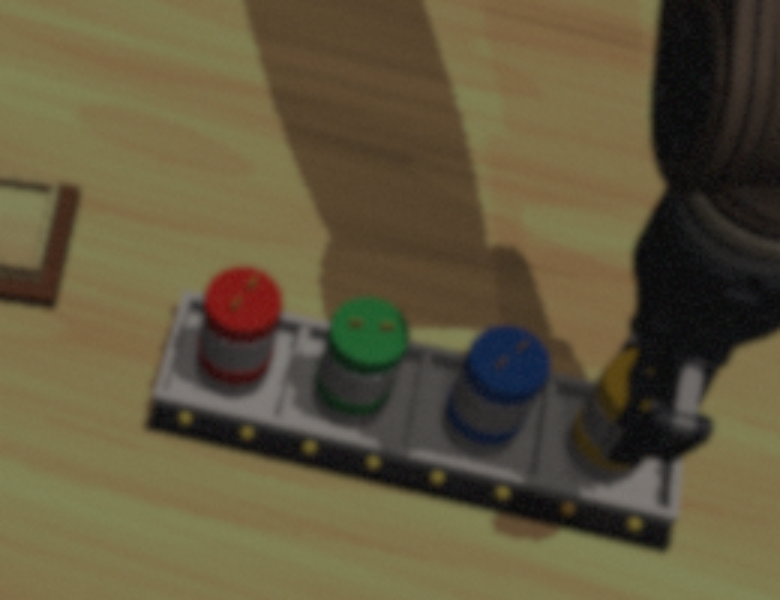

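Three cans are seated. Yellow is over the last pocket with its base around x 572–645, inside the walls at about 540 and 668. I'll lower it and release.

send_rows --moves "0 0 0 0 0 0.01 -0.4;0 0 0 0 0 0.02 -0.4;0 0 0 0 0 0.027 -0.4;0 0 0 0 0 0.031 -0.4;0 0 0 0 0 0.031 -0.4"

```text
time: 35.2
eef_pos: [0.5237, 0.2737, 0.0508]
tcp_rot: [0.679, 0.734, -0.0, -0.0]
contact_force: [-3.9, -1.2, 8.3]
opening: 0.485
finger_force: 41.4
```

send_rows --moves "0 0 0 0 0 0 0.2;0 0 0 0 0 0 0.6;0 0 0 0 0 0 1;0 0 0 0 0 0 1;0 0 0 0 0 0 1;0 0 0 0 0 -0.15 1;0 0 0 0 0 -0.4 1;0 0 0 0 0 -0.7 1;0 0 0 0 0 -0.9 1;0 0 0 0.6 0 -0.9 1;0 0 0 0.8 0 -0.9 1;0 0 0 0.8 0 -0.9 1"

```text
time: 36.7
eef_pos: [0.5105, 0.4356, 0.2292]
tcp_rot: [0.678, 0.735, 0.0, -0.0]
contact_force: [-0.2, -0.3, 0.6]
opening: 1.0
finger_force: 0.0
```

```bash
python3 - <<'E'
from h import *
plan()
for n in ("top","scene"):
  c=ctrl.read_camera(n);cv2.imwrite(f"pics/{n}9.png",c["image"][:,:,::-1])
  for k,v in cans(c,.075).items(): print(n,k,v)
E
```

```text
t 36.70 pos [0.5105 0.4356 0.2292] psi 0.080 tilt [0.    0.001] F [-0.2 -0.3  0.6] open 1.000 grip 0.0
top red [(537, (488, 162, 49, 28), array([ 0.7814, -0.3502])), (381, (280, 277, 22, 24), array([0.5389, 0.066 ]))]
top yellow [(313, (168, 279, 24, 23), array([0.5249, 0.2694]))]
top green [(373, (244, 277, 22, 24), array([0.5358, 0.1331]))]
top blue [(208, (205, 279, 22, 22), array([0.532 , 0.2054]))]
scene red [(478, (368, 189, 26, 24), array([0.5433, 0.0686]))]
scene yellow [(411, (499, 218, 25, 26), array([0.5301, 0.2693]))]
scene green [(435, (410, 200, 26, 22), array([0.539 , 0.1352]))]
scene blue [(451, (456, 209, 27, 25), array([0.5332, 0.207 ]))]
```

View pics/top9.png

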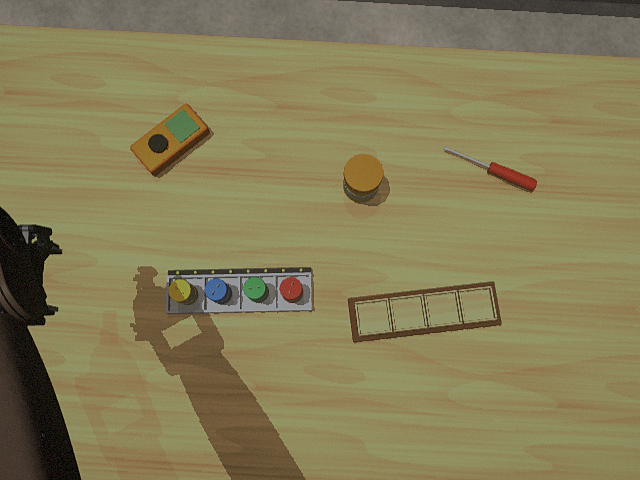

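View pics/scene9.png

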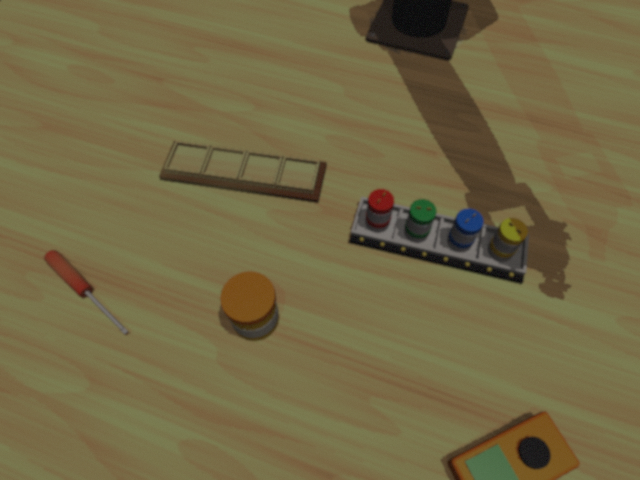

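Left to right in the steel rack (top view): yellow (180,291), blue (217,291), green (255,289), red (291,289). All four are upright in their pockets in the reversed order. The jar is unmoved at (363,174) and the arm is clear.

```bash
python3 -c "
from plant import ctrl; print(ctrl.sign_off())"
```

```text
the job is handed in; nothing more can be done
None
```

All four capacitors stand upright in the steel rack in reverse order (yellow, blue, green, red from left to right), the jar did not move, and the job was handed in at about 37 s of the 109 s allowed.

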